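# Seat a crooked microplate in the nest of a plate shaker

### The job

The microplate was put crookedly on the shaker and hangs over its platform. Square it up in its nest: shift it sideways to the left stop and back against the spring bar, and ease its front edge down behind the front lip, so that it lies flat on the nest's floor with no edge on a lip. Push gently and by feel, since the wells and the shaker's drive are delicate, and leave the things standing around where they are.

Things in the scene. Friction and masses are not known exactly. Their poses are not given: they have to be found in the camera images.
- shaker: Plate shaker: white housing 170 (x) x 200 (y) x 62 mm high on the worktop, black front panel on its -x side. Origin: centre of its underside; x to its back (away from the robot), y to its left, z up. On top an aluminium platform, 8 mm thick, with the plate nest: always parallel to the housing, does not yield, but it stops anywhere on its orbit, up to 9 mm off centre in x and in y, NOT measured.
- nest_mid (a point): Mean place of the nest's centre, on its floor, 80 mm above the worktop; axes as the shaker's. The true centre lies within 9 mm of it in x and in y. Seated, the plate's origin is here, with 3 mm of play in y. The platform reaches from x = -50 to +68 mm (bracket behind the bar, 13 mm above the floor) and y = -72 to +72 mm of the nest's centre.
- front_lip_mid (a point): Mean place (the platform's unmeasured offset applies) of the front lip: middle of its inner upper edge, 43 mm in front of the nest's centre. Lip 90 mm long, 4 mm high above the floor, 4 mm thick. The same kind of lip, 60 mm long, stands on the right: inner face at y = -65.5 mm, 4 mm high and thick.
- left_stop_mid (a point): Mean place (the platform's unmeasured offset applies) of the fixed left stop: its inner upper edge, at y = +65.5 mm from the nest's centre; 60 mm long, 9 mm high above the floor.
- bar_mid (a point): Mean place (the platform's unmeasured offset applies) of the face of the blue spring bar at the back of the nest, 40 mm behind the nest's centre; 90 mm long, 12 mm high. It slides back 7 mm to a hard stop: 3 N to start it, 6 N at the end. The plate fits in only with the bar pushed back 3 mm or more; the bar then holds it against the front lip.
- microplate: White 96-well plate 128 (x) x 86 (y) x 14 mm, 60 to 160 g: too wide to grasp, push its walls with closed fingertips. Origin: centre of underside. It starts with its x axis to the shaker's left within 0.1 rad, 10-22 mm too far front, 7-21 mm too far right, on top of the front and right lips. Friction of the fingertips holds a pushed wall up; it goes down when they move down with it.
- bottle_amber: Bystander: amber reagent bottle, 64 mm across, 135 mm high, loose, behind the shaker. Origin: centre of its underside.
- pen_cup: Bystander: black cup with pens, 76 mm across, 146 mm high, loose, behind the shaker. Origin: centre of its underside.
- timer: Bystander: white bench timer, 64 x 66 x 19 mm, loose, on the worktop in front of the shaker. Origin: centre of its underside.

How it is judged:
At the end, for the whole second after the job is handed in: The microplate rests released on the floor of the shaker's nest, no edge on a lip: flat within 0.015 rad, its underside within 1 mm of the floor (80 mm above the worktop), square to the shaker within 0.035 rad, its centre within 18 mm of the housing's centre (angle between microplate's own z axis and vertical below 0.015 rad and z of microplate in the frame of shaker between 0.0785 and 0.081 m and horizontal distance between microplate and shaker below 0.018 m and angle between the x axis of microplate and the y axis of shaker, either way round below 0.035 rad and linear speed of microplate below 0.01 m/s); the robot touches nothing.
It fails at once if the fingers pressed on the plate, the shaker or anything else with more than 20 N (contact force between the fingers and anything else above 20 N).
It fails at once if a bystander (amber bottle, pen cup or timer) was pushed more than 20 mm from its place (distance of any of bottle_amber, pen_cup, timer from where it was at the start of the episode above 0.02 m).
It also fails if it takes over 64 s, if anything falls off the work surface, if the arm or the gripper's body presses on something with over 40 N, if the wrist force passes 120 N, or if a joint passes its speed limit or range.

### The arm

A 6-joint arm with a two-finger parallel gripper is mounted at the origin on a cart in front of the work surface, level with it; the furniture and walls round the work are solid. World frame = base frame: x ahead of the robot, y to its left, z up, the work surface at z = 0. Lengths are in m, angles in rad, forces in N, time in s.
With the tool pointing down it reaches from about 0.325 to 0.9 m from the base axis. Payload 3.5 kg.
Tool frame: the origin (TCP) lies at the very end of the fingers, on their centre line; the grasp point (between the pads) lies 19 mm behind it; z points along the fingers, y is the direction in which the jaws open and shut (so a half turn about z gives the same grasp; the last joint's range is limited). The gripper opens to 85 mm and grips with 20 to 120 N. Pads are 22 mm wide; open, the fingers measure 114 mm over their backs; the gripper's body (76 mm by 85 mm) begins 54 mm behind the grasp point. The pads swing forward as they close: fully open they stand 13 mm farther back than shut.
Start: joints at [-1.256, 0.276, -0.026, 1.268, 0, 1.467], TCP at [0.254, -0.571, 0.231] pointing down, gripper open.
Joint ranges: [-3.12, 3.12], [-0.85, 1.88], [-1.08, 1.24], [-1.95, 2.15], [-1.57, 1.53], [-3.14, 3.14]. Speed limits (rad/s): [2.57, 2.57, 3.14, 3.14, 3.14, 3.14].

### API

Orientations are given as a unit quaternion [x, y, z, w].
In Python, from rig import sensors, viewer, order gives the robot as it stands. The module is installed in compiled form; this text tells all that it offers.
- The arm moves only by the tool step_arm, never from a script. Its argument "targets" is a list of rows, each a list of 2 entries, a list of its own where there are three numbers: the shift along the world's x, y, z in m, then the turn, a rotation vector about the world's x, y, z in rad. A call has 1 to 5 rows; each row shifts and turns the commanded pose from where the row before left it; what a row does not reach is not made up. A row lasts 1/10 s, in which the tool goes at most 50 mm and 8.59 degrees, less where a joint would pass 70% of its speed; a pose out of reach is approached as far as the arm can. A call with a gripper value outside its range is refused whole. "grip" is the opening in per cent of the stroke, from 0 (shut) to 100 (fully open), set as the call begins (left out, the last holds). The fingers move at their own pace and stop on an object; "force" is the grip in N (left out, the last holds). Time passes only in rows, so rows that do not move let the fingers close. It gives the time, the measured TCP pose, the force and the opening at its end, in the units of the state.
- sensors.get_state(): the state, without advancing time (a new reading comes with each control period).
- viewer.camera(name): name is "side" or "top" or "wrist"; returns the picture (384x512x3 uint8, red, green, blue); there is no depth.
- viewer.camera_info(name): a dict with "mtx" (3x3 intrinsics, pixels), "xyz" and "orientation" of the camera in the world; the wrist camera has in their place "hand_eye" (4x4, takes a point from camera to tool coordinates, whose origin is the TCP and whose axes are the flange's). Camera axes: x right, y down, z forward; pixel columns grow to the right and rows downward; lengths in m; the calibration is good to about 2 mm. A picture is of the moment at which its call begins: read the wrist's pose just before it. camera_info takes no time and is no camera call.
- order.job_done(): hands the job in, once; it reports no verdict.
Trained networks look in the newest picture that a camera, given by its name, has taken for a name from the list of things; names that differ only in an ending like _2 or _b are one class to them, and where a whole thing is asked for, a point or a joint stands for the part that bears it (a point fixed in the world has none). Each returns a list of dicts, best first, with "confidence" (0 to 1); they miss things now and then, are a little off and sometimes report something else, mostly with a low value. They report only what shows in the picture. A call takes as long as a camera call.
- viewer.cut_out(query, camera): "pixels" (384x512 bool, what is visible of it) and "rect" ([left, top, right, bottom] in pixels, round what is visible of it).
The state is a dict: "time": time; "qpos": joint angles; "joint_velocities": joint speeds; "joint_efforts": joint torques, N m; "tcp_pos": TCP position; "tcp_rot": TCP orientation; "force": force on the tool from outside, world axes, zero at the start; "wrist_torque": the same for the moment, N m; "opening": finger opening in m.
Only numpy, scipy, OpenCV 4.12 (cv2) and the standard library are available. Lean on these libraries where they do the work, as an engineer would, in place of code of your own. Each camera call takes 0.05 s, during which the arm holds its last target. There are 200 camera calls.

## Working session

There is one attempt and no reset: what is moved stays moved. The work goes in short steps, Python scripts to look and compute and a tool call to move; the robot and the scene stay as the last step left them, time stands still between calls to the robot, and variables do not carry over. Pictures are saved under pics/ and viewed, about 8 in all and at most 12, crops included, and the job is handed in when it is done.

Besides the shell and the picture viewer there is one more tool, called after ">>>" by a JSON object that holds its "method" and its "body". step_arm: Moves the arm, as the interface text tells. Its arguments: {"type":"object","properties":{"targets":{"type":"array","items":{"type":"array"}},"grip":{"type":"number"},"force":{"type":"number"}},"required":["targets"]}

```bash
mkdir -p pics; cat > h.py <<'E'
import numpy as np,cv2
from scipy.spatial.transform import Rotation as R
from rig import sensors,viewer,order
def save(n,im,crop=None,s=1):
    if crop: im=im[crop[1]:crop[3],crop[0]:crop[2]]
    cv2.imwrite('pics/'+n,cv2.resize(im[:,:,::-1],None,fx=s,fy=s,interpolation=cv2.INTER_CUBIC))
def cam(name,st=None):
    i=viewer.camera_info(name);K=np.array(i['mtx'])
    if 'hand_eye' in i:
        H=np.array(i['hand_eye']);T=np.eye(4);T[:3,:3]=R.from_quat(st['tcp_rot']).as_matrix();T[:3,3]=st['tcp_pos'];T=T@H
        return K,T[:3,:3],T[:3,3]
    o=np.array(i['orientation']);M=R.from_quat(o).as_matrix() if o.size==4 else o
    return K,M,np.array(i['xyz'])
def ray(c,uv,z):
    K,M,p=c;uv=np.atleast_2d(uv).astype(float);d=np.c_[uv,np.ones(len(uv))]@np.linalg.inv(K).T@M.T
    return p+d*((z-p[2])/d[:,2])[:,None]
def proj(c,X):
    K,M,p=c;q=(np.atleast_2d(X)-p)@M@K.T;return q[:,:2]/q[:,2:]
E
python3 - <<'E'
from h import *
st=sensors.get_state();print(st)
for n in ['top','side']:
    im=viewer.camera(n);save(n+'0.png',im);c=cam(n);print(n,c)
    for q in ['shaker','microplate','bottle_amber','pen_cup','timer']:
        for d in viewer.cut_out(q,n)[:2]: 
            m=d['pixels'];r=cv2.minAreaRect(np.argwhere(m)[:,::-1].astype(np.float32))
            print(q,d['confidence'],d['rect'],m.sum(),cv2.boxPoints(r).round(1).tolist())
E
```

```text
{'time': 0.0, 'qpos': array([-1.25637982e+00,  2.77129395e-01, -2.78739682e-02,  1.26796470e+00,
       -1.54666566e-05,  1.46739732e+00]), 'joint_velocities': array([ 1.65756472e-03,  1.55277977e-03, -8.98737307e-05, -1.54585915e-03,
        1.11516985e-03, -9.00981766e-04]), 'joint_efforts': array([-1.56167571e-03, -4.45509088e+01,  2.95202923e+01,  1.64189120e-02,
       -7.69600933e-05, -6.69697130e-06]), 'tcp_pos': array([ 0.25335417, -0.57051529,  0.23016516]), 'tcp_rot': array([ 9.78257441e-01,  2.07391416e-01, -1.22046340e-04, -1.07901417e-03]), 'force': array([-0.81556652,  0.75580883,  0.48071979]), 'wrist_torque': array([ 0.03748614, -0.00150024,  0.00979877]), 'opening': 0.0853557024911636}
top (array([[407.47103606,   0.        , 264.54978075],
       [  0.        , 407.47103606, 190.6689465 ],
       [  0.        ,   0.        ,   1.        ]]), array([[-0.00212874, -0.99717098,  0.07513652],
       [-0.99999334,  0.00234552,  0.00279708],
       [-0.0029654 , -0.07513007, -0.99716933]]), array([ 0.43444364, -0.21672112,  0.96913992]))
shaker 0.8 [233.6, 158.0, 320.2, 2
[... 1773 characters left out ...]
38, 183.3000030517578], [151.8000030517578, 245.89999389648438], [122.5, 250.8000030517578]]
bottle_amber 0.39 [318.2, 203.1, 344.4, 220.3] 393 [[318.0, 203.0], [345.0, 203.0], [345.0, 219.0], [318.0, 219.0]]
pen_cup 0.64 [145.8, 161.1, 179.7, 236.1] 1656 [[143.3000030517578, 164.39999389648438], [176.5, 161.60000610351562], [182.5, 229.8000030517578], [149.3000030517578, 232.6999969482422]]
timer 0.57 [318.0, 200.3, 345.1, 220.0] 441 [[317.0, 202.0], [346.0, 202.0], [346.0, 219.0], [317.0, 219.0]]
timer 0.4 [204.2, 183.6, 294.3, 241.6] 2688 [[201.10000610351562, 201.0], [287.79998779296875, 183.39999389648438], [298.3999938964844, 235.60000610351562], [211.6999969482422, 253.1999969482422]]
```

```bash
python3 - <<'E'
from h import *
im=cv2.imread('pics/top0.png')[:,:,::-1];save('top0c.png',im,(180,60,380,260),3)
c=cam('top');s=cam('side')
print('plate',ray(c,[[255.1,221.9],[260.1,182.5],[319.5,189.9],[314.6,229.3]],.096).round(4))
print('shaker',ray(c,[[231.3,238.8],[235.6,157.9],[325.6,162.7],[321.4,243.5]],.07).round(4))
E
```

```text
plate [[ 0.4334 -0.1939  0.096 ]
 [ 0.5179 -0.2047  0.096 ]
 [ 0.5016 -0.3323  0.096 ]
 [ 0.4174 -0.3208  0.096 ]]
shaker [[ 0.3965 -0.141   0.07  ]
 [ 0.5755 -0.1499  0.07  ]
 [ 0.5642 -0.3501  0.07  ]
 [ 0.3858 -0.3385  0.07  ]]
```

View pics/top0c.png

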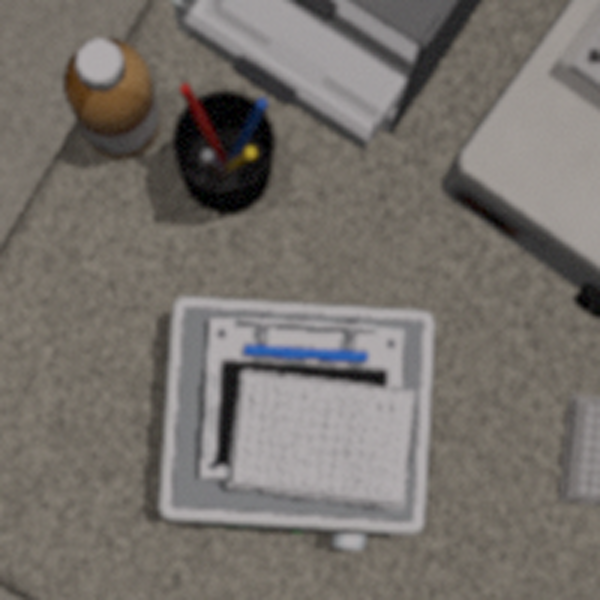

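The top view shows the shaker at px 234–320 × 158–242. The plate on it is offset to the front right, and the blue bar and the black floor are visible behind it. Next I'll take a close look with the wrist camera.

```bash
python3 - <<'E'
from h import *
i=viewer.camera_info('wrist');print(i)
s=cam('side');print('timer?',ray(s,[[331,211]],.015), ray(s,[[134,248],[165,232]],0))
c=cam('top');print(ray(c,[[373,210]],.02))
E
```

```text
{'mtx': array([[315.8971286 ,   0.        , 254.50004771],
       [  0.        , 315.8971286 , 192.19136903],
       [  0.        ,   0.        ,   1.        ]]), 'hand_eye': array([[ 5.46959012e-04, -9.63647090e-01, -2.67177818e-01,
         6.75988505e-02],
       [ 9.99999342e-01,  2.57631436e-04,  1.11795534e-03,
        -9.11258584e-04],
       [-1.00848101e-03, -2.67178254e-01,  9.63646597e-01,
        -1.42876788e-01],
       [ 0.00000000e+00,  0.00000000e+00,  0.00000000e+00,
         1.00000000e+00]])}
timer? [[ 0.28435487 -0.29605217  0.015     ]] [[ 0.72076201 -0.08102051  0.        ]
 [ 0.67541316 -0.15661643  0.        ]]
[[ 0.46028033 -0.46619688  0.02      ]]
```

>>> {"method": "step_arm", "body": {"targets": [[[0.02,0.05,0.01],[0,0,-0.14]],[[0.02,0.05,0.01],[0,0,-0.14]],[[0.02,0.05,0.01],[0,0,-0.14]],[[0.02,0.05,0.01],[0,0,-0.05]],[[0.02,0.05,0.01],[0,0,0]]], "grip": 0}}

```text
time: 1.1
tcp_pos: [0.3452, -0.3413, 0.2775]
tcp_rot: [1.0, -0.027, 0.0, 0.0]
force: [1.0, -1.3, 0.6]
opening: 0.012
```

>>> {"method": "step_arm", "body": {"targets": [[[0.01,0.04,-0.01],[0,0,-0.05]],[[0.015,0.04,-0.02],[0,0,0]],[[0.01,0.015,-0.01],[0,0,0]],[[0,0,0],[0,0,0]],[[0,0,0],[0,0,0]]]}}

```text
time: 1.6
tcp_pos: [0.38, -0.2481, 0.2372]
tcp_rot: [0.999, -0.051, 0.0, 0.0]
force: [0.1, -0.4, -0.0]
opening: -0.0002
```

```bash
python3 - <<'E'
from h import *
st=sensors.get_state();im=viewer.camera('wrist');save('w1.png',im,None,1.5)
import pickle;pickle.dump((st,im),open('w1.pkl','wb'))
print(st['tcp_pos'],R.from_quat(st['tcp_rot']).as_rotvec(),st['force'],st['time'])
for q in ['shaker','microplate','timer']:
    for d in viewer.cut_out(q,'wrist')[:1]:
        m=d['pixels'];r=cv2.minAreaRect(np.argwhere(m)[:,::-1].astype(np.float32));print(q,d['confidence'],d['rect'],cv2.boxPoints(r).round(1).tolist())
E
```

```text
[ 0.37998332 -0.2481293   0.23722318] [ 3.13681927e+00 -1.58847450e-01  9.75120894e-05] [ 0.0862053  -0.41093896 -0.00676699] 1.6
shaker 0.94 [129.1, 1.0, 342.9, 161.2] [[129.0, 0.0], [344.0, 0.0], [344.0, 161.0], [129.0, 161.0]]
microplate 0.81 [184.0, 24.8, 335.1, 135.5] [[182.39999389648438, 130.39999389648438], [185.1999969482422, 25.100000381469727], [335.3999938964844, 29.100000381469727], [332.6000061035156, 134.3000030517578]]
timer 0.93 [279.6, 208.9, 343.8, 264.4] [[277.5, 219.5], [326.3999938964844, 203.1999969482422], [341.8999938964844, 249.6999969482422], [293.0, 266.0]]
```

View pics/w1.png

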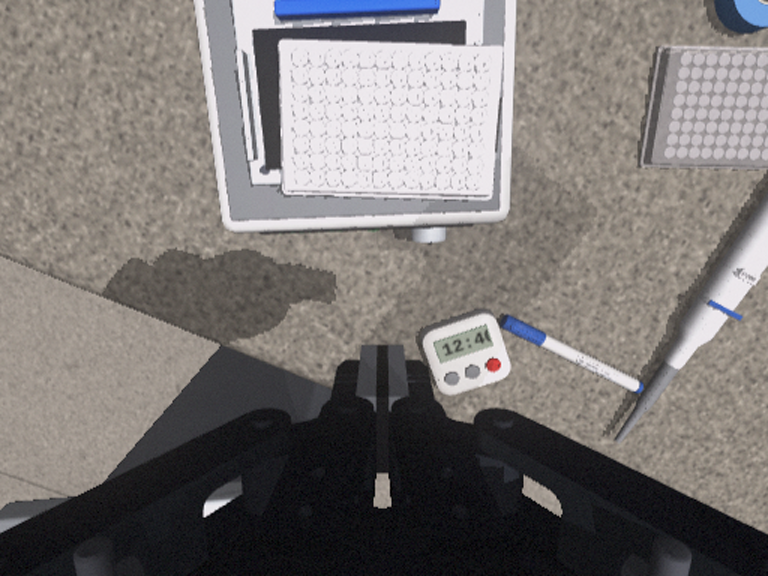

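The wrist view shows the plate at px 184–335 × 25–135, the bar at the top, the left stop at about (165, 70), and the timer at (310, 236). I'll take one more look from further forward to measure the nest.

>>> {"method": "step_arm", "body": {"targets": [[[0.03,0,-0.01],[0,0,0]],[[0.03,0,-0.01],[0,0,0]],[[0.01,0,0],[0,0,0]],[[0,0,0],[0,0,0]]]}}

```text
time: 2.2
tcp_pos: [0.4505, -0.2488, 0.217]
tcp_rot: [0.999, -0.051, -0.0, 0.0]
force: [-0.1, -0.2, 0.0]
opening: -0.0001
```

```bash
python3 - <<'E'
from h import *
st=sensors.get_state();im=viewer.camera('wrist');save('w2.png',im,(110,10,380,220),2.9)
import pickle;pickle.dump((st,im),open('w2.pkl','wb'))
print(st['tcp_pos'],st['time'])
for q in ['shaker','microplate','bar_mid']:
    for d in viewer.cut_out(q,'wrist')[:1]:
        m=d['pixels'];r=cv2.minAreaRect(np.argwhere(m)[:,::-1].astype(np.float32));print(q,d['confidence'],d['rect'],cv2.boxPoints(r).round(1).tolist())
E
```

```text
[ 0.45052887 -0.24880963  0.21703001] 2.2
shaker 0.96 [132.8, 38.9, 352.1, 232.5] [[132.39999389648438, 48.70000076293945], [352.3999938964844, 39.0], [360.79998779296875, 228.0], [140.6999969482422, 237.6999969482422]]
microplate 0.56 [193.3, 110.4, 342.7, 216.0] [[190.5, 209.8000030517578], [193.10000610351562, 112.80000305175781], [342.5, 116.80000305175781], [339.79998779296875, 213.89999389648438]]
bar_mid 0.72 [134.3, 41.3, 357.5, 229.6] [[133.1999969482422, 49.20000076293945], [351.5, 40.099998474121094], [359.29998779296875, 227.3000030517578], [141.0, 236.39999389648438]]
```

View pics/w2.png

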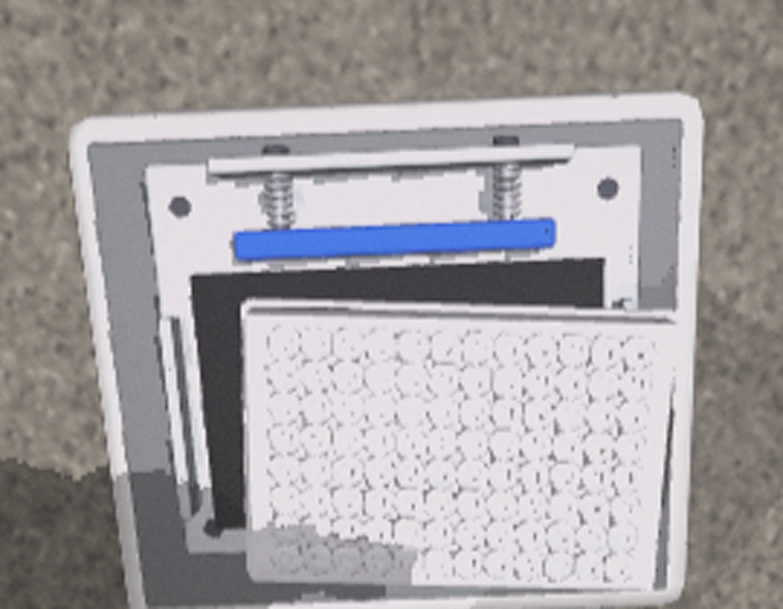

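The view shows the bar front edge at crop (235,262)–(555,245), the stop at crop x about 162–200 and y 318–515, the plate's back edge at crop (245,310)–(675,320), and its front-left corner near (250,580).

```bash
python3 - <<'E'
from h import *
import pickle;st,im=pickle.load(open('w2.pkl','rb'));c=cam('wrist',st);print('cam',c[2])
f=lambda p,z:ray(c,np.array(p)/2.9+[110,10],z)[:,:2]
bar=f([[235,262],[555,245]],.092)
d=bar[0]-bar[1];print('bar len',np.linalg.norm(d));y=d/np.linalg.norm(d);x=np.array([y[1],-y[0]]);yaw=np.arctan2(x[1],x[0]);print('yaw bar',yaw)
stop=f([[180,318],[203,515]],.089);print('stop len',np.linalg.norm(stop[0]-stop[1]),'yaw',np.arctan2(*(stop[0]-stop[1])[::-1]))
hs=f([[80,118],[697,96],[683,600],[133,606]],.062);print('housing',hs.round(4).tolist())
plat=f([[148,168],[640,147]],.080);print('platform back corners',plat.round(4).tolist(),np.linalg.norm(plat[0]-plat[1]))
pl=f([[245,315],[675,320],[655,588],[250,582]],.096);print('plate',pl.round(4).tolist(),[np.linalg.norm(pl[i]-pl[i-1]).round(4) for i in range(4)])
M=np.array([x,y]);
print('in shaker axes: bar',(bar@M.T).round(4).tolist(),'stop',(stop@M.T).round(4).tolist(),'platback',(plat@M.T).round(4).tolist(),'plate',(pl@M.T).round(4).tolist(),'hous',(hs@M.T).round(4).tolist())
E
```

```text
cam [ 0.51745177 -0.25484547  0.3598837 ]
bar len 0.08979038832426771
yaw bar -0.05074910316241832
stop len 0.058791994320298996 yaw -0.05166210560379005
housing [[0.5728, -0.1585], [0.5601, -0.3429], [0.4005, -0.3348], [0.4177, -0.1457]]
platform back corners [[0.5545, -0.1811], [0.5458, -0.3212]] 0.1403926409611045
plate [[0.5115, -0.2054], [0.4979, -0.3255], [0.4186, -0.3173], [0.4331, -0.1949]] [np.float64(0.0791), np.float64(0.1209), np.float64(0.0797), np.float64(0.1232)]
in shaker axes: bar [[0.5357, -0.1771], [0.5357, -0.2669]] stop [[0.5211, -0.1591], [0.4623, -0.159]] platback [[0.5629, -0.1527], [0.5614, -0.2931]] plate [[0.5213, -0.1792], [0.5137, -0.2998], [0.4342, -0.2956], [0.4424, -0.1727]] hous [[0.5801, -0.1293], [0.5768, -0.3141], [0.417, -0.314], [0.4245, -0.1243]]
```

>>> {"method": "step_arm", "body": {"targets": [[[0.01,-0.045,0],[0,0,0.05]],[[0.01,-0.045,-0.02],[0,0,0]],[[0,-0.0215,-0.04],[0,0,0]],[[0,0,-0.04],[0,0,0]],[[0,0,-0.0275],[0,0,0]]]}}

```text
time: 2.9
tcp_pos: [0.4678, -0.3595, 0.0874]
tcp_rot: [1.0, -0.027, -0.001, -0.001]
force: [-0.3, 0.2, 0.1]
opening: 0.0004
```

>>> {"method": "step_arm", "body": {"targets": [[[0,0,0],[0,0,0]],[[0,0,0],[0,0,0]]]}}

```text
time: 3.1
tcp_pos: [0.4692, -0.3593, 0.0901]
tcp_rot: [1.0, -0.026, -0.0, -0.0]
force: [-0.3, -0.3, 0.0]
opening: 0.0002
```

```bash
cat >> h.py <<'E'
X=np.array([np.cos(-.051),np.sin(-.051)]);Y=np.array([-X[1],X[0]])
def S(p): p=np.asarray(p)[:2];return np.round([p@X-.495,p@Y+.224],4)  # nest frame
def stat():
    s=sensors.get_state();f=s['force'];print(s['time'],'nest xy',S(s['tcp_pos']),'tcp',np.round(s['tcp_pos'],4),'f',f.round(2));return s
E
python3 - <<'E'
from h import *
st=stat();im=viewer.camera('wrist');save('w3.png',im,None,1.3)
im=viewer.camera('side');save('s3.png',im,(180,130,330,260),4)
E
```

```text
3.1 nest xy [-0.0081 -0.1109] tcp [ 0.4692 -0.3593  0.0901] f [-0.3  -0.33  0.03]
```

View pics/w3.png

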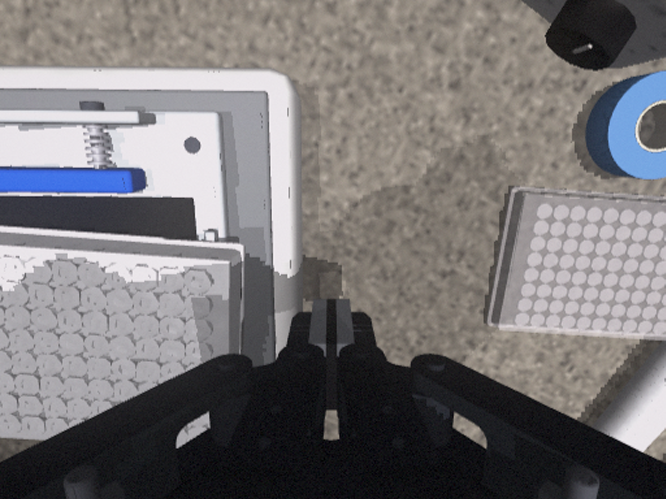

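The fingertips are clear of the plate's right wall by about 25 mm and at the right height. I'll approach it slowly.

>>> {"method": "step_arm", "body": {"targets": [[[0.0005,0.01,0],[0,0,0]],[[0.0005,0.008,0],[0,0,0]],[[0.0001,0.002,0],[0,0,0]],[[0.0001,0.002,0],[0,0,0]],[[0,0,0],[0,0,0]]]}}

```text
time: 3.7
tcp_pos: [0.4717, -0.3376, 0.0904]
tcp_rot: [1.0, -0.026, 0.001, 0.001]
force: [0.3, -1.2, 1.6]
opening: 0.0002
```

>>> {"method": "step_arm", "body": {"targets": [[[0.0001,0.001,0],[0,0,0]],[[0,0.001,0],[0,0,0]],[[0.0001,0.001,0],[0,0,0]]]}}

```text
time: 4.0
tcp_pos: [0.4719, -0.3354, 0.0902]
tcp_rot: [1.0, -0.026, 0.001, 0.001]
force: [0.2, -1.8, 3.7]
opening: -0.0001
```

>>> {"method": "step_arm", "body": {"targets": [[[0.0001,0.001,0],[0,0,0]],[[0,0.001,0],[0,0,0]],[[0.0001,0.001,0],[0,0,0]]]}}

```text
time: 4.3
tcp_pos: [0.472, -0.3321, 0.0902]
tcp_rot: [1.0, -0.026, 0.001, 0.001]
force: [1.0, -3.7, 5.3]
opening: -0.0004
```

Fz is rising faster than Fy, so the tip may be riding on the plate's skirt. I'll check before pushing further.

```bash
python3 - <<'E'
from h import *
st=stat();im=viewer.camera('wrist');im2=viewer.camera('side')
a=cv2.resize(im[130:290,130:330],None,fx=3.5,fy=3.5);cv2.imwrite('pics/w4.png',a[:,:,::-1])
save('s4.png',im2,(200,150,310,250),6)
E
```

```text
4.3 nest xy [-0.0067 -0.0836] tcp [ 0.472  -0.3321  0.0902] f [ 1.04 -3.73  5.26]
```

View pics/w4.png

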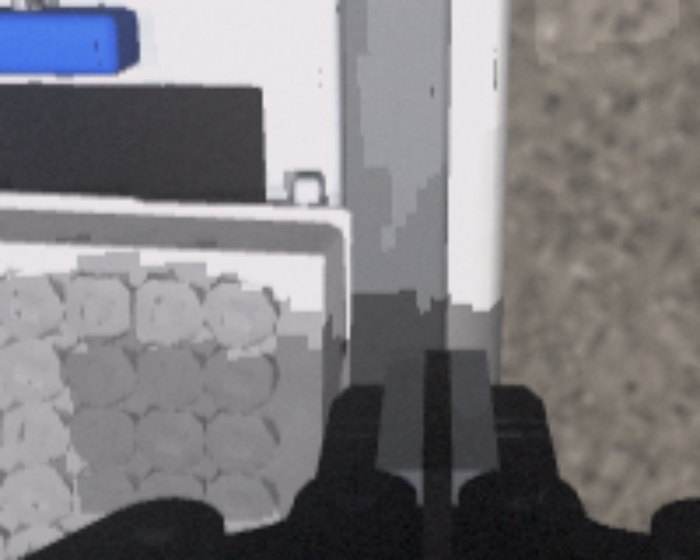

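```bash
python3 - <<'E'
from h import *
st=sensors.get_state();c=cam('wrist',st);T=R.from_quat(st['tcp_rot']).as_matrix();p=np.array(st['tcp_pos'])
for x in (.011,0):
  for y in (0,-.008,-.0145,.0145):
    for z in (0,-.008,-.019):
      print(x,y,z,((proj(c,p+T@[x,y,z])-[130,130])*3.5).round(0))
E
```

```text
0.011 0 0 [[440. 334.]]
0.011 0 -0.008 [[441. 356.]]
0.011 0 -0.019 [[441. 391.]]
0.011 -0.008 0 [[383. 334.]]
0.011 -0.008 -0.008 [[380. 356.]]
0.011 -0.008 -0.019 [[375. 391.]]
0.011 -0.0145 0 [[335. 334.]]
0.011 -0.0145 -0.008 [[330. 356.]]
0.011 -0.0145 -0.019 [[322. 391.]]
0.011 0.0145 0 [[545. 334.]]
0.011 0.0145 -0.008 [[551. 356.]]
0.011 0.0145 -0.019 [[561. 391.]]
0 0 0 [[440. 407.]]
0 0 -0.008 [[441. 433.]]
0 0 -0.019 [[441. 473.]]
0 -0.008 0 [[384. 407.]]
0 -0.008 -0.008 [[381. 433.]]
0 -0.008 -0.019 [[377. 473.]]
0 -0.0145 0 [[337. 407.]]
0 -0.0145 -0.008 [[332. 433.]]
0 -0.0145 -0.019 [[324. 473.]]
0 0.0145 0 [[543. 407.]]
0 0.0145 -0.008 [[549. 433.]]
0 0.0145 -0.019 [[558. 473.]]
```

View pics/s4.png

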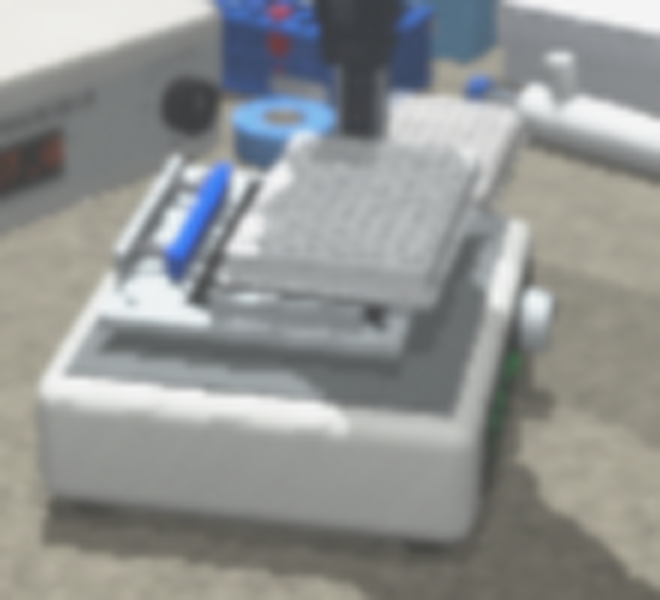

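```bash
python3 - <<'E'
from h import *
st=sensors.get_state();c=cam('wrist',st)
for uv in [[350,210],[350,330],[0,196],[325,230],[325,310]]:
  print(uv,[S(ray(c,[np.array(uv)/3.5+130],z)[0]) for z in (.098,.088)])
import pickle;s2,im=pickle.load(open('w2.pkl','rb'));c=cam('wrist',s2)
for uv in [[675,320],[655,588],[245,302],[250,582]]:
  print('w2',uv,[S(ray(c,[np.array(uv)/2.9+[110,10]],z)[0]) for z in (.098,.088)])
E
```

```text
[350, 210] [array([ 0.0241, -0.0719]), array([ 0.0214, -0.0711])]
[350, 330] [array([ 0.0079, -0.0716]), array([ 0.004 , -0.0708])]
[0, 196] [array([ 0.026 , -0.0279]), array([ 0.0235, -0.0238])]
[325, 230] [array([ 0.0215, -0.0687]), array([ 0.0186, -0.0677])]
[325, 310] [array([ 0.0107, -0.0684]), array([ 0.007 , -0.0673])]
w2 [675, 320] [array([ 0.019 , -0.0751]), array([ 0.0184, -0.0778])]
w2 [655, 588] [array([-0.06 , -0.071]), array([-0.0636, -0.0735])]
w2 [245, 302] [array([0.0299, 0.0442]), array([0.0297, 0.0461])]
w2 [250, 582] [array([-0.0518,  0.051 ]), array([-0.0552,  0.0531])]
```

The plate moves with the push: its right edge went from −76 to −71.5 mm and it is already squarer. I'll raise the tip slightly to relieve Fz and continue.

>>> {"method": "step_arm", "body": {"targets": [[[0,0,0.0005],[0,0,0]],[[0,0,0.0005],[0,0,0]],[[0,0,0],[0,0,0]]]}}

```text
time: 4.7
tcp_pos: [0.4711, -0.3306, 0.0901]
tcp_rot: [1.0, -0.026, -0.0, -0.001]
force: [0.7, -1.5, 2.6]
opening: 0.0003
```

>>> {"method": "step_arm", "body": {"targets": [[[0.0001,0.001,0],[0,0,0]],[[0,0.001,0],[0,0,0]],[[0.0001,0.001,0],[0,0,0]]]}}

```text
time: 5.0
tcp_pos: [0.4712, -0.3279, 0.0902]
tcp_rot: [1.0, -0.026, -0.0, -0.0]
force: [-0.5, -1.7, 1.9]
opening: -0.0001
```

>>> {"method": "step_arm", "body": {"targets": [[[0.0001,0.001,0],[0,0,0]],[[0,0.001,0],[0,0,0]],[[0.0001,0.001,0],[0,0,0]],[[0,0.001,0],[0,0,0]]]}}

```text
time: 5.4
tcp_pos: [0.4716, -0.3238, 0.0903]
tcp_rot: [1.0, -0.026, -0.0, -0.0]
force: [-0.8, -1.6, 0.5]
opening: 0.0
```

>>> {"method": "step_arm", "body": {"targets": [[[0.0001,0.001,0],[0,0,0]],[[0,0.001,0],[0,0,0]],[[0.0001,0.001,0],[0,0,0]]]}}

```text
time: 5.7
tcp_pos: [0.4715, -0.3205, 0.09]
tcp_rot: [1.0, -0.026, -0.001, -0.001]
force: [0.6, 0.1, 0.7]
opening: -0.0001
```

>>> {"method": "step_arm", "body": {"targets": [[[0.0001,0.001,0],[0,0,0]],[[0,0.001,0],[0,0,0]]]}}

```text
time: 5.9
tcp_pos: [0.4719, -0.3189, 0.0903]
tcp_rot: [1.0, -0.026, -0.0, -0.0]
force: [-0.3, -0.5, 0.3]
opening: 0.0002
```

>>> {"method": "step_arm", "body": {"targets": [[[0.0001,0.001,0],[0,0,0]],[[0,0.001,0],[0,0,0]]]}}

```text
time: 6.1
tcp_pos: [0.4723, -0.3174, 0.0906]
tcp_rot: [1.0, -0.026, 0.0, 0.0]
force: [-0.9, -0.8, 0.1]
opening: 0.0003
```

>>> {"method": "step_arm", "body": {"targets": [[[0.0001,0.001,0],[0,0,0]]]}}

```text
time: 6.2
tcp_pos: [0.4724, -0.3164, 0.0906]
tcp_rot: [1.0, -0.026, 0.0, 0.0]
force: [-0.2, -0.6, -0.7]
opening: -0.0003
```

```bash
python3 - <<'E'
from h import *
st=stat();im=viewer.camera('wrist');im2=viewer.camera('top')
a=cv2.resize(im[130:290,130:330],None,fx=2.5,fy=2.5);b=cv2.resize(im2[150:250,225:330],(420,400),interpolation=cv2.INTER_CUBIC)
d=viewer.cut_out('microplate','top')[0]
r=cv2.minAreaRect(np.argwhere(d['pixels'])[:,::-1].astype(np.float32));P=ray(cam('top'),cv2.boxPoints(r),.096);print([S(p) for p in P],S(P.mean(0)))
b=np.hstack([a[:400],b[:, :298]]);cv2.imwrite('pics/m5.png',b[:,:,::-1])
E
```

```text
6.2 nest xy [-0.0071 -0.0679] tcp [ 0.4724 -0.3164  0.0906] f [-0.23 -0.65 -0.7 ]
[array([-0.0601,  0.0652]), array([0.0232, 0.0649]), array([ 0.0225, -0.0385]), array([-0.0608, -0.0374])] [-0.0188  0.0135]
```

View pics/m5.png

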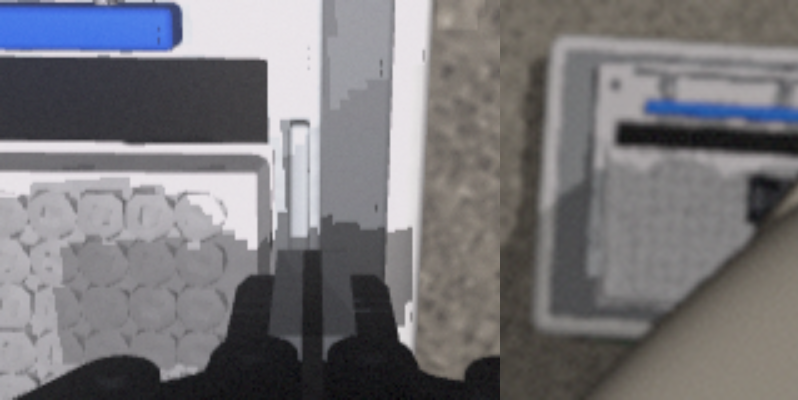

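The plate is now inside the right lip and nearly square. I'll feel for the left stop.

>>> {"method": "step_arm", "body": {"targets": [[[0,0.001,0],[0,0,0]],[[0,0,0],[0,0,0]]]}}

```text
time: 6.55
tcp_pos: [0.4724, -0.3153, 0.0906]
tcp_rot: [1.0, -0.026, 0.0, 0.0]
force: [0.1, -0.4, 0.1]
opening: 0.0005
```

>>> {"method": "step_arm", "body": {"targets": [[[0,0.001,0],[0,0,0]],[[0,0,0],[0,0,0]]]}}

```text
time: 6.75
tcp_pos: [0.4723, -0.315, 0.0907]
tcp_rot: [1.0, -0.026, -0.0, 0.001]
force: [-1.1, -2.4, -1.2]
opening: -0.0001
```

>>> {"method": "step_arm", "body": {"targets": [[[0,0.001,0],[0,0,0]],[[0,0,0],[0,0,0]]]}}

```text
time: 6.95
tcp_pos: [0.4724, -0.3149, 0.091]
tcp_rot: [1.0, -0.026, -0.0, 0.002]
force: [-0.7, -4.9, 0.5]
opening: -0.0002
```

>>> {"method": "step_arm", "body": {"targets": [[[0,0,-0.001],[0,0,0]],[[0,0,-0.001],[0,0,0]],[[0,0,-0.001],[0,0,0]],[[0,0,0],[0,0,0]]]}}

```text
time: 7.35
tcp_pos: [0.4729, -0.315, 0.0894]
tcp_rot: [1.0, -0.026, 0.001, 0.002]
force: [-2.5, -3.9, 8.8]
opening: -0.0
```

The left stop is felt (Fy −4.9 N with no further motion). I'll back off and go round to the front wall.

>>> {"method": "step_arm", "body": {"targets": [[[0,-0.005,0],[0,0,0]],[[0,-0.02,0],[0,0,0]],[[0,-0.005,0.03],[0,0,0]],[[-0.02,0,0.02],[0,0,0]],[[-0.04,0.02,0],[0,0,0]]]}}

```text
time: 7.85
tcp_pos: [0.4165, -0.3281, 0.1411]
tcp_rot: [1.0, -0.026, 0.004, 0.003]
force: [-0.8, 0.7, 0.5]
opening: -0.0002
```

>>> {"method": "step_arm", "body": {"targets": [[[-0.02,0.035,0],[0,0,0]],[[0,0.035,0],[0,0,0]],[[0,0.01,0],[0,0,0]],[[0,0,-0.025],[0,0,0]],[[0,0,0],[0,0,0]]]}}

```text
time: 8.35
tcp_pos: [0.3909, -0.2418, 0.1103]
tcp_rot: [1.0, -0.026, -0.002, -0.002]
force: [-1.2, 1.0, -0.5]
opening: -0.0001
```

```bash
python3 - <<'E'
from h import *
import pickle
st=stat();im=viewer.camera('wrist');pickle.dump((st,im),open('w6.pkl','wb'))
save('w6.png',im,(120,40,390,260),2.9)
for z in (.098,.088): 
  d=viewer.cut_out('microplate','wrist')[0];r=cv2.minAreaRect(np.argwhere(d['pixels'])[:,::-1].astype(np.float32));print([S(p) for p in ray(cam('wrist',st),cv2.boxPoints(r),z)])
E
```

```text
8.35 nest xy [-0.0923  0.0024] tcp [ 0.3909 -0.2418  0.1103] f [-1.22  1.03 -0.47]
[array([-0.0612,  0.0733]), array([0.0187, 0.063 ]), array([ 0.0176, -0.0542]), array([-0.0625, -0.0623])]
[array([-0.0636,  0.0778]), array([0.0214, 0.0669]), array([ 0.0203, -0.0579]), array([-0.0649, -0.0665])]
```

View pics/w6.png

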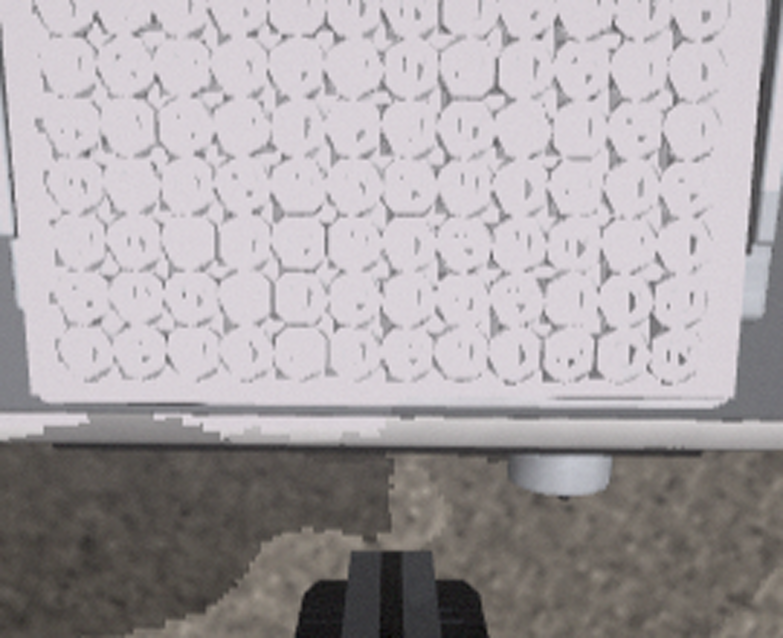

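The plate is square. Its front wall is at about −62 mm and centred on the fingers (crop x 390). I'll go down and push back.

>>> {"method": "step_arm", "body": {"targets": [[[0,0,-0.015],[0,0,0]],[[0,0,-0.006],[0,0,0]],[[0.01,-0.0005,0],[0,0,0]],[[0.003,0,0],[0,0,0]],[[0,0,0],[0,0,0]]]}}

```text
time: 9.0
tcp_pos: [0.4068, -0.2446, 0.0924]
tcp_rot: [1.0, -0.026, 0.001, 0.001]
force: [-0.2, 0.3, 0.1]
opening: 0.0002
```

>>> {"method": "step_arm", "body": {"targets": [[[0.002,-0.0001,0],[0,0,0]],[[0.002,-0.0001,0],[0,0,0]],[[0.001,-0.0001,0],[0,0,0]]]}}

```text
time: 9.3
tcp_pos: [0.4102, -0.2441, 0.0917]
tcp_rot: [1.0, -0.026, -0.0, 0.0]
force: [-1.4, -0.1, 2.4]
opening: -0.0003
```

>>> {"method": "step_arm", "body": {"targets": [[[0.001,-0.0001,0],[0,0,0]],[[0.001,0,0],[0,0,0]],[[0.001,-0.0001,0],[0,0,0]]]}}

```text
time: 9.6
tcp_pos: [0.4132, -0.2442, 0.0915]
tcp_rot: [1.0, -0.026, -0.0, -0.0]
force: [-0.9, 0.6, 0.2]
opening: -0.0
```

>>> {"method": "step_arm", "body": {"targets": [[[0.001,-0.0001,0],[0,0,0]],[[0.001,0,0],[0,0,0]],[[0.001,-0.0001,0],[0,0,0]]]}}

```text
time: 9.9
tcp_pos: [0.4164, -0.2444, 0.0914]
tcp_rot: [1.0, -0.026, 0.0, -0.0]
force: [-0.1, -0.3, -0.8]
opening: -0.0
```

>>> {"method": "step_arm", "body": {"targets": [[[0.001,0,-0.001],[0,0,0]],[[0.0015,-0.0001,0],[0,0,0]],[[0.001,-0.0001,0],[0,0,0]]]}}

```text
time: 10.2
tcp_pos: [0.42, -0.2447, 0.0905]
tcp_rot: [1.0, -0.026, 0.0, -0.0]
force: [-0.6, -0.7, -0.4]
opening: 0.0001
```

>>> {"method": "step_arm", "body": {"targets": [[[0.001,-0.0001,0],[0,0,0]],[[0.001,0,0],[0,0,0]],[[0.001,-0.0001,0],[0,0,0]]]}}

```text
time: 10.5
tcp_pos: [0.4229, -0.2449, 0.0905]
tcp_rot: [1.0, -0.026, -0.0, -0.0]
force: [-0.8, 0.5, -0.5]
opening: 0.0003
```

>>> {"method": "step_arm", "body": {"targets": [[[0.001,-0.0001,0],[0,0,0]],[[0.001,0,0],[0,0,0]]]}}

```text
time: 10.7
tcp_pos: [0.4249, -0.245, 0.0906]
tcp_rot: [1.0, -0.026, 0.0, 0.0]
force: [-0.5, -0.1, -0.3]
opening: 0.0
```

```bash
python3 - <<'E'
from h import *
import pickle
st=stat();im=viewer.camera('wrist');save('w7.png',im,(100,20,390,260),2.5)
d=viewer.cut_out('microplate','wrist')[0];r=cv2.minAreaRect(np.argwhere(d['pixels'])[:,::-1].astype(np.float32));print([S(p) for p in ray(cam('wrist',st),cv2.boxPoints(r),.096)])
E
```

```text
10.7 nest xy [-0.0582  0.001 ] tcp [ 0.4249 -0.245   0.0906] f [-0.54 -0.06 -0.35]
[array([-0.0446,  0.0747]), array([0.0357, 0.0632]), array([ 0.0346, -0.0552]), array([-0.0463, -0.064 ])]
```

View pics/w7.png

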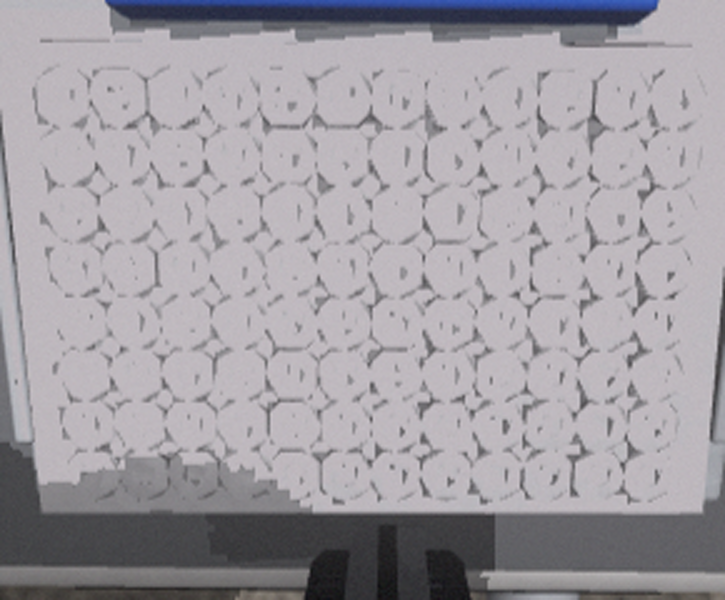

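The plate slides straight back and its back edge is now just short of the bar. I'll continue until the spring is felt.

>>> {"method": "step_arm", "body": {"targets": [[[0.001,-0.0001,0],[0,0,0]],[[0.001,0,0],[0,0,0]]]}}

```text
time: 11.0
tcp_pos: [0.4268, -0.2451, 0.0906]
tcp_rot: [1.0, -0.026, 0.0, 0.0]
force: [0.2, 0.6, -0.2]
opening: 0.0002
```

>>> {"method": "step_arm", "body": {"targets": [[[0.001,-0.0001,0],[0,0,0]],[[0.001,0,0],[0,0,0]]]}}

```text
time: 11.2
tcp_pos: [0.4279, -0.245, 0.0904]
tcp_rot: [1.0, -0.026, -0.001, 0.0]
force: [-3.8, 0.6, 2.7]
opening: -0.0001
```

>>> {"method": "step_arm", "body": {"targets": [[[0.001,-0.0001,0],[0,0,0]],[[0,0,0],[0,0,0]]]}}

```text
time: 11.4
tcp_pos: [0.4281, -0.245, 0.0904]
tcp_rot: [1.0, -0.026, -0.002, -0.0]
force: [-5.5, -1.1, 2.9]
opening: 0.0004
```

>>> {"method": "step_arm", "body": {"targets": [[[0.001,0,0],[0,0,0]],[[0,0,0],[0,0,0]]]}}

```text
time: 11.6
tcp_pos: [0.4286, -0.2449, 0.0904]
tcp_rot: [1.0, -0.026, -0.002, 0.0]
force: [-6.2, 0.6, 4.1]
opening: 0.0003
```

>>> {"method": "step_arm", "body": {"targets": [[[0.001,-0.0001,0],[0,0,0]],[[0,0,0],[0,0,0]]]}}

```text
time: 11.8
tcp_pos: [0.4294, -0.245, 0.0904]
tcp_rot: [1.0, -0.026, -0.003, -0.0]
force: [-7.3, 0.7, 5.5]
opening: 0.0002
```

>>> {"method": "step_arm", "body": {"targets": [[[0.001,0,0],[0,0,0]],[[0,0,0],[0,0,0]]]}}

```text
time: 12.0
tcp_pos: [0.4301, -0.245, 0.0903]
tcp_rot: [1.0, -0.026, -0.003, 0.0]
force: [-7.9, 0.5, 5.3]
opening: 0.0005
```

>>> {"method": "step_arm", "body": {"targets": [[[0.001,0,0],[0,0,0]],[[0,0,0],[0,0,0]]]}}

```text
time: 12.2
tcp_pos: [0.4311, -0.245, 0.0899]
tcp_rot: [1.0, -0.026, -0.003, 0.0]
force: [-6.1, -1.6, 1.3]
opening: -0.0002
```

>>> {"method": "step_arm", "body": {"targets": [[[0.001,-0.0001,0],[0,0,0]],[[0,0,0],[0,0,0]]]}}

```text
time: 12.4
tcp_pos: [0.4319, -0.245, 0.0895]
tcp_rot: [1.0, -0.026, -0.003, -0.0]
force: [-7.1, -1.4, -0.9]
opening: 0.0002
```

>>> {"method": "step_arm", "body": {"targets": [[[0.001,0,0],[0,0,0]],[[0,0,0],[0,0,0]]]}}

```text
time: 12.6
tcp_pos: [0.4325, -0.245, 0.0893]
tcp_rot: [1.0, -0.027, -0.004, 0.0]
force: [-6.4, -1.5, -0.5]
opening: -0.0001
```

Bar is back about 5 mm, and the drop in Fz suggests the front edge has left the lip. Now I'll ease it down.

>>> {"method": "step_arm", "body": {"targets": [[[0,0,-0.001],[0,0,0]],[[0,0,0],[0,0,0]]]}}

```text
time: 12.8
tcp_pos: [0.4326, -0.245, 0.0883]
tcp_rot: [1.0, -0.027, -0.003, -0.0]
force: [-7.4, -1.4, -0.3]
opening: 0.0001
```

>>> {"method": "step_arm", "body": {"targets": [[[0,0,-0.001],[0,0,0]],[[0,0,0],[0,0,0]]]}}

```text
time: 13.0
tcp_pos: [0.4327, -0.2449, 0.0874]
tcp_rot: [1.0, -0.026, -0.003, -0.0]
force: [-6.2, -1.1, 0.8]
opening: 0.0004
```

>>> {"method": "step_arm", "body": {"targets": [[[0,0,-0.001],[0,0,0]],[[0,0,0],[0,0,0]]]}}

```text
time: 13.2
tcp_pos: [0.4327, -0.2449, 0.0865]
tcp_rot: [1.0, -0.026, -0.003, -0.0]
force: [-7.0, -1.2, 0.6]
opening: 0.0001
```

>>> {"method": "step_arm", "body": {"targets": [[[0,0,-0.001],[0,0,0]],[[0,0,0],[0,0,0]]]}}

```text
time: 13.4
tcp_pos: [0.4327, -0.245, 0.086]
tcp_rot: [1.0, -0.026, -0.003, -0.0]
force: [-7.2, -0.3, 4.3]
opening: 0.0002
```

>>> {"method": "step_arm", "body": {"targets": [[[0,0,-0.0005],[0,0,0]],[[0,0,0],[0,0,0]]]}}

```text
time: 13.6
tcp_pos: [0.4327, -0.245, 0.0857]
tcp_rot: [1.0, -0.026, -0.003, -0.0]
force: [-8.9, -0.4, 6.0]
opening: -0.0001
```

```bash
python3 - <<'E'
from h import *
st=stat();im=viewer.camera('wrist');im2=viewer.camera('side')
a=cv2.resize(im[10:270,100:400],(450,390));b=cv2.resize(im2[150:250,200:310],(350,390),interpolation=cv2.INTER_CUBIC)
cv2.imwrite('pics/m8.png',np.hstack([a,b])[:,:,::-1])
E
```

```text
13.6 nest xy [-0.0504  0.0014] tcp [ 0.4327 -0.245   0.0857] f [-8.88 -0.41  5.97]
```

View pics/m8.png

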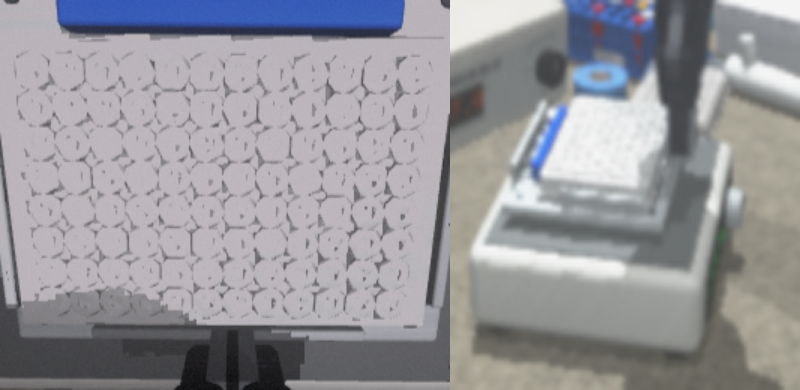

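>>> {"method": "step_arm", "body": {"targets": [[[-0.001,0,0],[0,0,0]],[[-0.001,0,0],[0,0,0]],[[0,0,0],[0,0,0]]]}}

```text
time: 14.0
tcp_pos: [0.4327, -0.245, 0.0858]
tcp_rot: [1.0, -0.026, -0.001, -0.0]
force: [-4.5, 1.7, 2.9]
opening: 0.0002
```

>>> {"method": "step_arm", "body": {"targets": [[[-0.001,0,0],[0,0,0]],[[-0.001,0,0],[0,0,0]],[[0,0,0],[0,0,0]]]}}

```text
time: 14.3
tcp_pos: [0.4317, -0.2451, 0.0858]
tcp_rot: [1.0, -0.026, -0.0, -0.0]
force: [-3.3, 1.0, -0.6]
opening: 0.0002
```

>>> {"method": "step_arm", "body": {"targets": [[[-0.001,0,0],[0,0,0]],[[-0.001,0,0],[0,0,0]],[[0,0,0],[0,0,0]]]}}

```text
time: 14.6
tcp_pos: [0.4304, -0.2458, 0.0862]
tcp_rot: [1.0, -0.026, 0.001, 0.0]
force: [-1.5, 0.2, -0.6]
opening: 0.0002
```

>>> {"method": "step_arm", "body": {"targets": [[[-0.003,0,0],[0,0,0]],[[-0.02,0.001,0],[0,0,0]],[[-0.02,0,0.02],[0,0,0]],[[0,0,0.045],[0,0,0]],[[0.015,0,0.045],[0,0,0]]]}}

```text
time: 15.1
tcp_pos: [0.3998, -0.2438, 0.1965]
tcp_rot: [1.0, -0.027, -0.001, -0.001]
force: [0.5, 0.1, 0.6]
opening: 0.0001
```

>>> {"method": "step_arm", "body": {"targets": [[[0.03,0,0],[0,0,0]],[[0,0,0],[0,0,0]],[[0,0,0],[0,0,0]]]}}

```text
time: 15.4
tcp_pos: [0.4326, -0.2449, 0.1965]
tcp_rot: [1.0, -0.026, 0.001, 0.0]
force: [0.0, -0.2, -0.2]
opening: -0.0003
```

```bash
python3 - <<'E'
from h import *
import pickle
st=stat();im=viewer.camera('wrist');save('w9.png',im,(110,20,380,220),2.9);pickle.dump((st,im),open('w9.pkl','wb'))
E
```

```text
15.4 nest xy [-0.0505  0.0015] tcp [ 0.4326 -0.2449  0.1965] f [ 0.03 -0.21 -0.22]
```

View pics/w9.png

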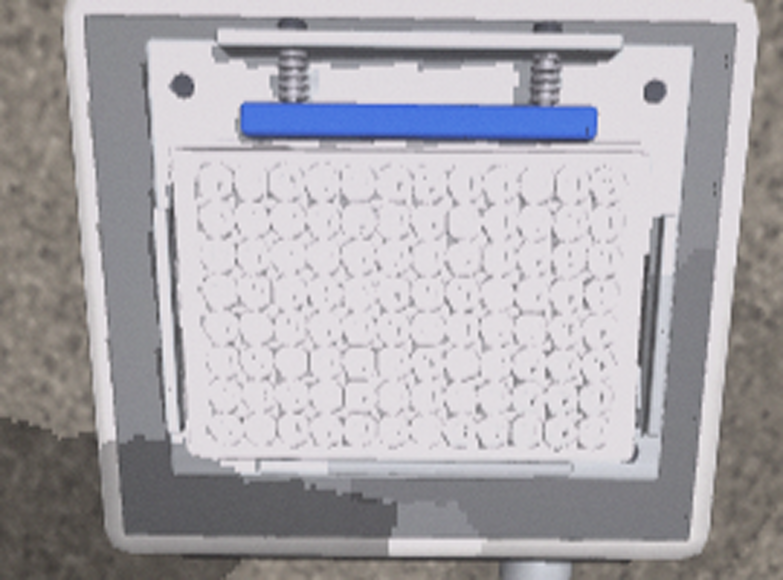

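```bash
python3 - <<'E'
from h import *
import pickle;st,im=pickle.load(open('w9.pkl','rb'));c=cam('wrist',st)
f=lambda p,z:[S(q) for q in ray(c,np.array(p)/2.9+[110,20],z)]
print('rim FL FR BR BL',f([[190,457],[635,461],[647,153],[177,150]],.094))
print('lip top outer',f([[257,474],[575,473]],.084),'bar front',f([[243,135],[597,138]],.092))
print('right lip top inner',f([[655,220],[650,435]],.084))
E
```

```text
rim FL FR BR BL [array([-0.039 ,  0.0648]), array([-0.0402, -0.0574]), array([ 0.0394, -0.0554]), array([0.04  , 0.0628])]
lip top outer [array([-0.0463,  0.0484]), array([-0.046 , -0.0428])] bar front [array([0.0438, 0.0464]), array([ 0.0431, -0.043 ])]
right lip top inner [array([ 0.0235, -0.0611]), array([-0.0349, -0.0636])]
```

The plate rim sits at ±39.5 mm about the nest centre, and the bar face is at about +43.5 mm, which fits a seated plate. I'll confirm the height with a light touch on the front rim.

>>> {"method": "step_arm", "body": {"targets": [[[0.018,-0.001,-0.03],[0,0,0]],[[0,0,-0.04],[0,0,0]],[[0,0,-0.022],[0,0,0]],[[0,0,0],[0,0,0]],[[0,0,-0.002],[0,0,0]]]}}

```text
time: 15.95
tcp_pos: [0.449, -0.2453, 0.1018]
tcp_rot: [1.0, -0.026, -0.001, -0.0]
force: [0.1, -1.2, -0.1]
opening: 0.0004
```

>>> {"method": "step_arm", "body": {"targets": [[[0,0,-0.001],[0,0,0]],[[0,0,-0.001],[0,0,0]]]}}

```text
time: 16.15
tcp_pos: [0.4508, -0.2464, 0.1016]
tcp_rot: [1.0, -0.026, 0.001, 0.001]
force: [-0.1, 0.5, 0.3]
opening: -0.0001
```

>>> {"method": "step_arm", "body": {"targets": [[[0,0,-0.001],[0,0,0]],[[0,0,-0.001],[0,0,0]]]}}

```text
time: 16.35
tcp_pos: [0.4503, -0.2459, 0.0988]
tcp_rot: [1.0, -0.026, 0.001, 0.0]
force: [-0.1, 0.2, -0.4]
opening: 0.0002
```

>>> {"method": "step_arm", "body": {"targets": [[[0,0,-0.001],[0,0,0]],[[0,0,-0.001],[0,0,0]],[[0,0,0],[0,0,0]]]}}

```text
time: 16.65
tcp_pos: [0.4497, -0.2454, 0.0959]
tcp_rot: [1.0, -0.026, -0.0, -0.0]
force: [-0.2, -0.0, -0.7]
opening: -0.0002
```

>>> {"method": "step_arm", "body": {"targets": [[[0,0,-0.001],[0,0,0]],[[0,0,0],[0,0,0]]]}}

```text
time: 16.85
tcp_pos: [0.4497, -0.2454, 0.0949]
tcp_rot: [1.0, -0.026, -0.0, -0.0]
force: [-1.3, -0.3, -0.0]
opening: -0.0
```

>>> {"method": "step_arm", "body": {"targets": [[[0,0,-0.001],[0,0,0]],[[0,0,0],[0,0,0]]]}}

```text
time: 17.05
tcp_pos: [0.45, -0.2456, 0.0943]
tcp_rot: [1.0, -0.026, 0.0, 0.0]
force: [0.3, 0.9, 1.7]
opening: -0.0
```

Contact comes at z = 0.0943, where a seated plate would have its top at 0.094 and one on the lip at 0.098. I'll retreat and hand in.

>>> {"method": "step_arm", "body": {"targets": [[[0,0,0.005],[0,0,0]],[[0,0,0.03],[0,0,0]],[[0,0,0.045],[0,0,0]],[[0,0,0.04],[0,0,0]],[[-0.018,0,0],[0,0,0]]]}}

```text
time: 17.55
tcp_pos: [0.4369, -0.2487, 0.2211]
tcp_rot: [1.0, -0.025, 0.006, 0.004]
force: [0.3, -0.7, 0.7]
opening: 0.0003
```

>>> {"method": "step_arm", "body": {"targets": [[[0,0,0],[0,0,0]],[[0,0,0],[0,0,0]],[[0,0,0],[0,0,0]]]}}

```text
time: 17.85
tcp_pos: [0.4315, -0.245, 0.2128]
tcp_rot: [1.0, -0.026, -0.001, -0.001]
force: [-0.5, 0.1, -0.1]
opening: 0.0002
```

```bash
python3 - <<'E'
from h import *
import pickle
st=stat();im=viewer.camera('wrist');s0,i0=pickle.load(open('w9.pkl','rb'))
d=viewer.cut_out('microplate','wrist')[0];r=cv2.minAreaRect(np.argwhere(d['pixels'])[:,::-1].astype(np.float32));P=ray(cam('wrist',st),cv2.boxPoints(r),.094);print(d['confidence'],[S(p) for p in P],S(P.mean(0)))
(dx,dy),_=cv2.phaseCorrelate(*[cv2.cvtColor(np.ascontiguousarray(a[20:200,150:350]),cv2.COLOR_RGB2GRAY).astype(np.float32) for a in (i0,im)]);print('img shift',dx,dy,'tcp change',np.array(st['tcp_pos'])-s0['tcp_pos'])
print(order.job_done())
E
```

```text
17.85 nest xy [-0.0516  0.0013] tcp [ 0.4315 -0.245   0.2128] f [-0.51  0.08 -0.09]
0.91 [array([-0.0399,  0.0708]), array([0.0435, 0.0643]), array([ 0.0423, -0.0559]), array([-0.0412, -0.0603])] [0.0012 0.0047]
img shift -3.6959692285195445 -4.108397751363697 tcp change [-0.00109797 -0.00012362  0.01631776]
the job is handed in; nothing more can be done
None
```

The plate is seated in the nest by my checks, and I handed the job in at about 18 s. No verdict is reported.

**What I did:** I pushed the plate left by its right wall until the left stop was felt at about 5 N. Then I pushed its front wall back against the spring bar until the bar gave about 5 mm. I eased the front edge down roughly 4 mm behind the lip and let the bar press the plate forward against it. The highest finger force I read was about 11 N, between 20 N limits.

**Last checks:**
- **Position:** in the wrist picture the plate's rim sat at about ±39.5 mm front to back, centred on the nest. The front and right lips were fully visible beside it, and it was square within about 0.01 rad.
- **Height:** a light touch on the front rim met the plate at z = 0.0943 m. A seated plate's top is at 0.094 m, and one still on the lip would be at 0.098 m. I touched only the front, so flatness at the other edges was judged from the pictures.
- **Robot clear:** it was well above the plate when I handed in, and its force reading was near zero.

**Disagreements:**
- **Sideways position:** the last network outline put the plate's centre about 5 mm left of the nest centre, where 1.5 mm is expected. I take that as outline error, since the hand-picked corners gave about 4 mm and the plate cannot pass the stop.
- **Bystanders:** I did not measure the bottle, cup or timer again at the end. The fingers never went near them.

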